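# Snap a specimen pot shut in the bench locking pliers

### The job

Slide the specimen carrier into the bench-mounted locking pliers until it is fully home against the stop, squeeze the pliers' handle down over centre so that the jaw snaps the pot's lid shut and the pliers stay locked by themselves when you let go, then flick the release lever so that they spring open again, leaving the closed pot sitting home in the pliers. Keep your fingers off the lid (the jaw presses it), use no more than 25 N on the handle or against the stop, and do not disturb the other things on the bench.

Things in the scene. Friction and masses are not known exactly. Their poses are not given: they have to be found in the camera images.
- clamp: Bench-mounted locking pliers, bolted down (320 mm long). Origin on the bench under the handle's pivot; +x points out of the jaw's mouth, -x along the handle, z up. The open jaw reaches out to x = 105 mm, 110 mm above the bench; its rubber foot hangs over the home place, about 60 mm above the bench, 15 mm above the lid of a carrier that is home.
- home (a point): Home place on the pliers' aluminium bed (60 mm wide, top 15 mm above the bench): the carrier is home when its pot point is here, flat on the bed, its +x along this +x (out of the mouth). Rails 8 mm high leave a channel 39 mm wide, centred, from 20 mm behind (-x) to 40 mm in front of this point, then flare outward to 65 mm in front; the bed ends 90 mm in front.
- stop: Steel stop block at the inner end of the bed, 18 mm high, 36 mm wide. Its origin is at its foot; its face, 4 mm toward the mouth (+x), is what the front edge of the carrier's head comes to rest on. Do not push on it with more than 25 N.
- handle (a joint): Moving handle (rad): 0 open, dead centre 0.55, stop 0.61, where it stays locked. Level axis across the pliers over their origin, 75 mm up. Its grip is sprung and sags 30 mm or more under load: keep squeezing past where the locked grip will lie until it snaps over (peak 12 to 18 N, set differently each time, then a sharp drop). Stop there: a little lower the grip meets a stiff rubber rest.
- handle_end (a point): Point on top of the handle's grey grip (28 mm wide, 12 mm thick, reaching 25 mm farther out), 125 mm from the pivot along the handle, where to press. Open, the handle rises 0.61 rad above level and this point is about 150 mm above the bench; locked and let go, the handle is level and it is about 80 mm above the bench. It may be pressed straight down, the finger sliding a little along the grip.
- release (a joint): Angle of the release lever: 0 at rest, growing as its pad is pushed down (rad, stop at 0.32); a spring brings it back. From about 0.07 it bears on the locked handle and by 0.25 has thrown it back over centre, which then springs up by itself; the pad needs 10 to 15 N for this.
- release_pad (a point): Middle of the top of the release lever's flat steel thumb pad, 34 mm x 30 mm, 52 mm above the bench at rest, beside the handle: at x = -100 mm, y = +72 mm in the pliers' frame. Full travel moves it down by about 15 mm.
- carrier_grip (a point): Centre of the carrier's upright grey plastic grip, 44 mm long (x), 14 mm wide (y), 44 mm high, standing at the tail of the aluminium specimen carrier; 22 mm above the carrier's underside and 115 mm along +x from the pot's axis. Axes as for the pot.
- carrier_pot (a point): Point on the carrier's underside on the axis of its white pot (lid 34 mm across, top 30 mm above the underside, 26 mm when shut). +x points along the carrier to the grip, z up. The head is a plate 8 mm thick, 36 mm wide, from x = -25 to +35 mm; a bar 14 mm wide joins it to the grip. About 140 g.
- lid (a joint): How far the snap lid has been pressed onto the pot (m): 0 standing proud, 0.004 fully shut. It needs about 5 N and stays where it is put.
- jar: Bystander: glass specimen jar, 52 mm across, 75 mm high; origin at its underside.
- beaker: Bystander: clear plastic beaker, 60 mm across, 70 mm high; origin at its underside.
- spare_ring: Bystander: aluminium ring, 44 mm across, 10 mm high.
- forceps: Bystander: steel forceps lying flat, 126 mm long, 6 mm high.
- ruler: Bystander: steel ruler lying flat, 160 x 28 x 4 mm.
- weight: Bystander: brass calibration weight, 32 mm across, 30 mm high.
There are look-alikes about, which are no part of the job. Of the things that look like the part that bears carrier_grip, take the one that is farthest to the robot's right at the start.

How it is judged:
By the outcome, as a careful person would: the job done as asked, in the order asked, and still so for the second after the job is handed in, with the robot touching nothing.
It also fails if it takes over 61 s, if anything falls off the work surface, if the arm or the gripper's body presses on something with over 40 N, if the wrist force passes 120 N, or if a joint passes its speed limit or range.

### The arm

A 6-joint arm with a two-finger parallel gripper is mounted at the origin on the work surface. World frame = base frame: x ahead of the robot, y to its left, z up, the work surface at z = 0. Lengths are in m, angles in rad, forces in N, time in s.
With the tool pointing down it reaches from about 0.375 to 0.9 m from the base axis. Payload 3.1 kg.
Tool frame: the origin (TCP) lies midway between the tips of the shut fingers; the grasp point (between the pads) lies 19 mm behind it; z points along the fingers, y is the direction in which the jaws open and shut (so a half turn about z gives the same grasp; the last joint's range is limited). The gripper opens to 87 mm and grips with 3 to 60 N. Pads are 19 mm wide; open, the fingers measure 117 mm over their backs; the gripper's body (75 mm by 190 mm) begins 51 mm behind the grasp point.
Start: joints at [-1.405, 0.527, 1.433, -0, 1.181, -0.178], TCP at [0.211, -0.588, 0.223] pointing down, gripper open.
Joint ranges: [-3.08, 3.08], [-0.75, 2.2], [0.22, 2.44], [-1.43, 4.57], [0, 2.65], [-2.85, 2.85]. Speed limits (rad/s): [2.79, 2.79, 3.14, 3.14, 3.14, 3.14].

### API

Orientations are given as a unit quaternion [w, x, y, z].
In Python, from cell import robot, cams gives the robot as it stands. The module is installed in compiled form; this text tells all that it offers.
- The arm moves only by the tool send_rows, never from a script. Its argument "moves" is a list that holds one entry, the list of rows, each a list of 4 numbers: the shift along the tool's x, y, z in mm, then the turn about the tool's z in degrees. A call has 1 to 20 rows; each row shifts and turns the pose as measured when the row begins, along the tool's axes as they then stand; what a row does not reach is not made up. A row lasts 1/12 s, in which the tool goes at most 41.7 mm and 7.16 degrees, less where a joint would pass 70% of its speed; a pose out of reach is approached as far as the arm can. A call with a gripper value outside its range is refused whole. "grip" is the finger opening in mm, from 0 to 87, set as the call begins (left out, the last holds). The fingers move at their own pace and stop on an object; "newtons" is the grip in N (left out, the last holds). Time passes only in rows, so rows that do not move let the fingers close. It gives the time, the measured TCP pose, the force and the opening at its end, in the units of the state.
- robot.sense(): the state, without advancing time (a new reading comes with each control period).
- cams.snapshot(name): name is "side" or "top" or "wrist"; returns a dict with "image" (420x560x3 uint8, red, green, blue), "camera_matrix" (3x3 intrinsics, pixels), "extrinsics" (4x4, takes a point from world to camera coordinates). Camera axes: x right, y down, z forward; pixel columns grow to the right and rows downward; lengths in m; the calibration is good to about 2 mm. A picture is of the moment at which its call begins. There is no depth.
- robot.finish_job(): hands the job in, once; it reports no verdict.
The state is a dict: "time": time; "joint_positions": joint angles; "dq": joint speeds; "joint_efforts": joint torques, N m; "tool_pos": TCP position; "ee_rot": TCP orientation; "force": force on the tool from outside, world axes, zero at the start; "torque": the same for the moment, N m; "grip_width": finger opening in m.
Only numpy, scipy, OpenCV 4.12 (cv2) and the standard library are available. Lean on these libraries where they do the work, as an engineer would, in place of code of your own. Each camera call takes 0.05 s, during which the arm holds its last target. There are 200 camera calls.

## Working session

There is one attempt and no reset: what is moved stays moved. The work goes in short steps, Python scripts to look and compute and a tool call to move; the robot and the scene stay as the last step left them, time stands still between calls to the robot, and variables do not carry over. Pictures are saved under pics/ and viewed, about 8 in all and at most 12, crops included, and the job is handed in when it is done.

Besides the shell and the picture viewer there is one more tool, called after "Emit:" as name(argument=value, ...), one argument or row to a line, values as JSON. send_rows: Moves the arm, as the interface text tells. Its arguments: {"type":"object","properties":{"moves":{"type":"array","items":{"type":"array","items":{"type":"array","items":{"type":"number"}}}},"grip":{"type":"number"},"newtons":{"type":"number"}},"required":["moves"]}

```bash
mkdir -p pics; cat > h.py <<'E'
import numpy as np, cv2
from cell import robot, cams
def snap(n,f=None):
    s=cams.snapshot(n); 
    if f: cv2.imwrite('pics/'+f,s['image'][:,:,::-1])
    np.savez('cal_'+n,K=s['camera_matrix'],E=s['extrinsics'],im=s['image']); return s
def cal(n): d=np.load('cal_'+n+'.npz'); return d['K'],d['E'],d['im']
def onz(n,u,v,z):
    K,E,_=cal(n); R,t=E[:3,:3],E[:3,3]; c=-R.T@t; d=R.T@np.linalg.inv(K)@[u,v,1]
    return c+d*(z-c[2])/d[2]
def proj(n,p):
    K,E,_=cal(n); q=K@(E[:3,:3]@np.array(p)+E[:3,3]); return q[:2]/q[2]
def crop(n,x0,y0,w,h,k,f):
    im=cal(n)[2][y0:y0+h,x0:x0+w,::-1]; cv2.imwrite('pics/'+f,cv2.resize(im,None,fx=k,fy=k,interpolation=cv2.INTER_CUBIC))
E
python3 - <<'E'
from h import *
for n in('top','side','wrist'): s=snap(n); print(n,s['camera_matrix'].round(1).tolist(),s['extrinsics'].round(3).tolist())
a=cal('top')[2];b=cal('side')[2]
cv2.imwrite('pics/top1.png',cv2.resize(a,(798,598))[:,:,::-1]);cv2.imwrite('pics/side1.png',cv2.resize(b,(798,598))[:,:,::-1])
s=robot.sense();print({k:np.round(v,3).tolist() for k,v in s.items()})
E
```

```text
top [[441.0, 0.0, 273.5], [0.0, 441.0, 208.2], [0.0, 0.0, 1.0]] [[-0.027, -1.0, 0.007, 0.016], [-0.984, 0.026, -0.174, 0.66], [0.173, -0.012, -0.985, 0.998], [0.0, 0.0, 0.0, 1.0]]
side [[442.3, 0.0, 289.8], [0.0, 442.3, 205.8], [0.0, 0.0, 1.0]] [[-0.974, -0.226, -0.005, 0.606], [-0.159, 0.7, -0.696, 0.183], [0.161, -0.677, -0.718, 1.063], [0.0, 0.0, 0.0, 1.0]]
wrist [[325.6, 0.0, 279.6], [0.0, 325.6, 212.4], [0.0, 0.0, 1.0]] [[0.338, -0.941, -0.002, -0.624], [-0.906, -0.326, 0.27, -0.033], [-0.255, -0.09, -0.963, 0.391], [0.0, 0.0, 0.0, 1.0]]
{'time': 0.15, 'joint_positions': [-1.405, 0.528, 1.434, -0.0, 1.181, -0.179], 'dq': [0.0, -0.001, -0.004, -0.002, 0.001, -0.0], 'joint_efforts': [0.0, -44.043, -17.684, 0.063, 0.055, -0.0], 'tool_pos': [0.211, -0.588, 0.222], 'ee_rot': [-0.001, 0.985, 0.172, -0.0], 'force': [0.474, 0.53, -0.588], 'torque': [0.027, -0.014, 0.032], 'grip_width': 0.087}
```

View pics/top1.png

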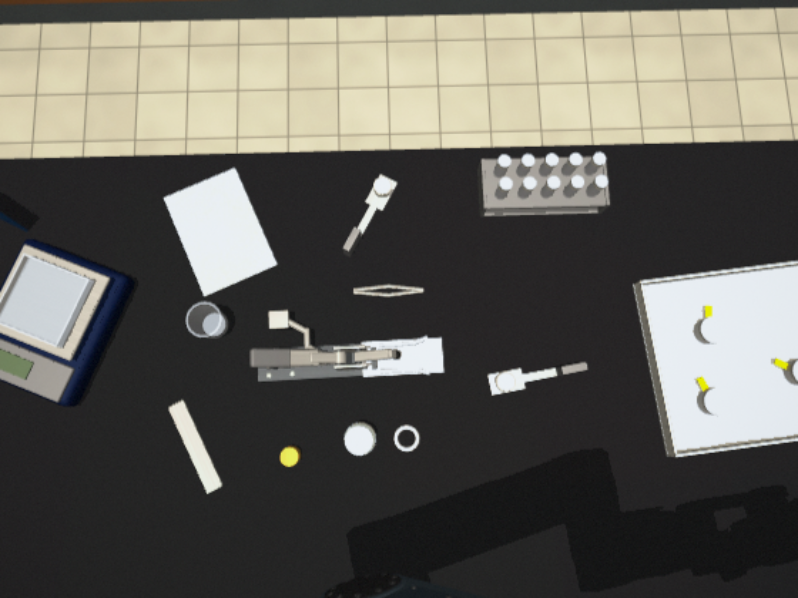

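View pics/side1.png

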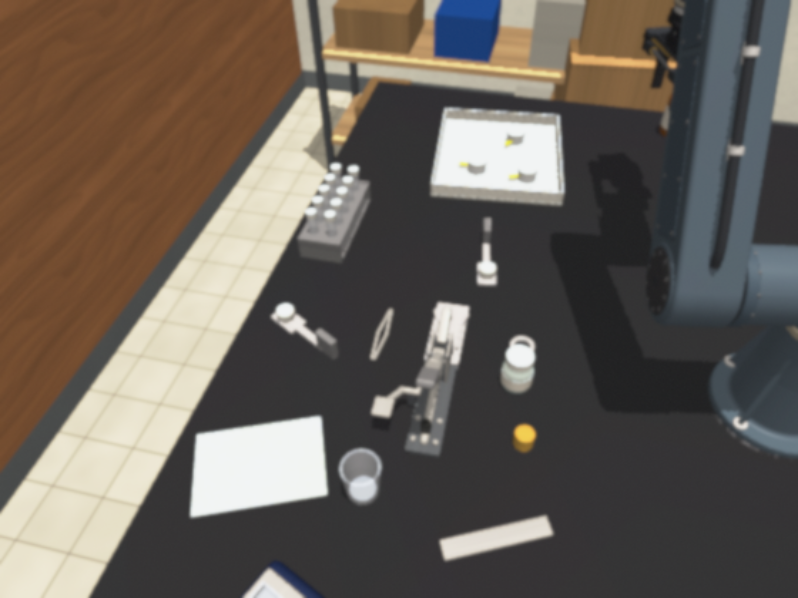

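Two look-alike carriers: one in the top view at (370,210), one at (537,377). The robot's right is −y, which is rightwards in this picture, so the one at (537,377) is meant, with its grip at (575,368). I'll confirm in an enlarged crop.

```bash
python3 - <<'E'
from h import *
im=cal('top')[2][:,:,::-1]
r=lambda x,y,w,h,k:cv2.resize(im[y:y+h,x:x+w],None,fx=k,fy=k,interpolation=cv2.INTER_CUBIC)
a=r(170,210,150,72,5);b=r(335,250,85,30,7)
o=np.zeros((570,750,3),np.uint8);o[:360]=a;o[360:570,:595]=b
cv2.imwrite('pics/c1.png',o)
E
```

```text
(no output)
```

View pics/c1.png

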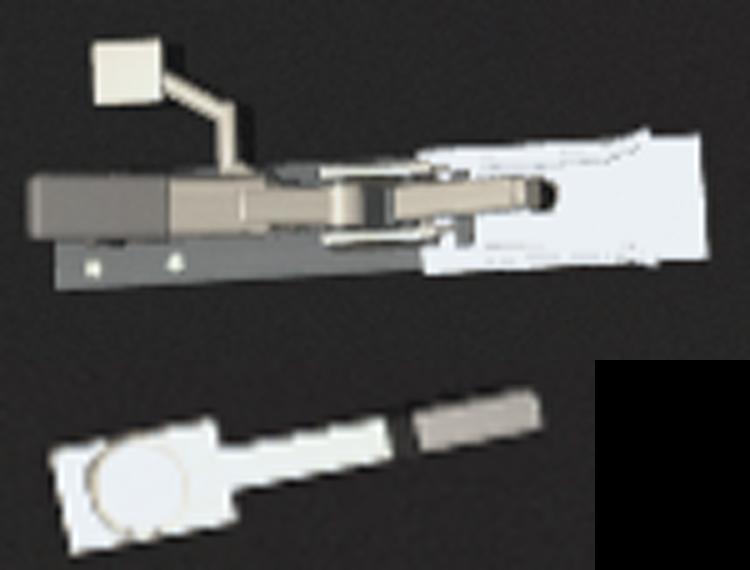

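```bash
cat > fit.py <<'E'
from h import *
A=lambda u,v,z:onz('top',170+(u+.5)/5-.5,210+(v+.5)/5-.5,z)
B=lambda u,v,z:onz('top',335+(u+.5)/7-.5,250+(v-360+.5)/7-.5,z)
if __name__=='__main__':
    np.set_printoptions(precision=4,suppress=True)
    g=np.array([B(*p,.044) for p in[(415,411),(533,388),(543,427),(425,452)]]);print('grip',g.mean(0),g.tolist())
    pot=B(140,487,.030);hd=np.array([B(*p,.008) for p in[(50,453),(212,420),(238,520),(72,554)]])
    print('pot',pot,'head',hd.tolist())
    d=g.mean(0)-pot;print('len',np.linalg.norm(d[:2]),'yaw',np.degrees(np.arctan2(d[1],d[0])))
    for p in[(700,135),(709,260),(423,274),(420,152)]:print('bed',A(*p,.015))
    pad=np.array([A(*p,.052) for p in[(92,40),(160,38),(163,103),(95,105)]]);print('pad',pad.mean(0),pad.tolist())
    for p in[(30,207)]:print('handle end tip',A(*p,.16))
    print('jaw tip',A(555,193,.11))
    for p in[(322,172),(322,240),(425,168)]:print('cheek',A(*p,.075))
    for p in[(55,243),(57,290)]:print('base end',A(*p,.01))
E
python3 fit.py
```

```text
grip [ 0.5341 -0.3069  0.044 ] [[0.5375061989676599, -0.2852978073884846, 0.04400000000000004], [0.5442186451272776, -0.3261871699960686, 0.04400000000000004], [0.5309155650904077, -0.3285176942109142, 0.04400000000000004], [0.523564214490239, -0.28766211691239413, 0.04400000000000004]]
pot [ 0.5149 -0.1927  0.03  ] head [[0.5283625276752874, -0.16599500200450315, 0.008000000000000007], [0.5383419363953994, -0.2236528418683788, 0.008000000000000007], [0.50331464987704, -0.23055119296324295, 0.008000000000000007], [0.49316097597819536, -0.17177885888247274, 0.008000000000000007]]
len 0.11578955715341713 yaw -80.48420363002688
bed [ 0.5944 -0.0891  0.015 ]
bed [ 0.5331 -0.091   0.015 ]
bed [0.5301 0.0487 0.015 ]
bed [0.5897 0.049  0.015 ]
pad [0.6282 0.1866 0.052 ] [[0.6438305782995124, 0.20361352516227638, 0.052000000000000046], [0.6439439614227269, 0.17110055977138378, 0.052000000000000046], [0.6125524165907039, 0.16964631599584948, 0.052000000000000046], [0.6124514998396757, 0.2019929882710036, 0.052000000000000046]]
handle end tip [0.5557 0.2095 0.16  ]
jaw tip [ 0.5598 -0.0144  0.11  ]
cheek [0.5754 0.0925 0.075 ]
cheek [0.544  0.0929 0.075 ]
cheek [0.576  0.0447 0.075 ]
base end [0.5503 0.2288 0.01  ]
base end [0.5274 0.2277 0.01  ]
```

The crop shows the intended carrier with its white pot and head at left and its grey grip at right (crop (479,419)). The clamp bed's end corners are at (700,135) and (709,260), and the pad is centred at (127,71). Both fits agree with the given dimensions: pot to grip measures 115.8 mm, yaw −80.3°. Clamp yaw is about −88.3° and home about (0.561, 0.000). Next I move above the grip.

Emit:
send_rows(
  moves=[
    [[33,-13,0,0],[33,-13,0,0],[33,-13,0,0],[33,-13,0,0],[33,-13,0,0],[33,-13,0,0],[33,-13,0,0],[33,-13,0,0],[33,-13,0,0],[33,-13,0,0],[33,-13,0,0],[33,-13,0,0]],
  ],
  grip=60,
)

```text
time: 1.15
tool_pos: [0.5382, -0.3023, 0.2166]
ee_rot: [-0.002, 0.986, 0.164, -0.003]
force: [0.7, -0.4, -0.8]
grip_width: 0.0599
```

Emit:
send_rows(
  moves=[
    [[0,0,0,-7],[0,0,0,-7],[0,0,0,-7],[0,0,0,-7],[0,0,0,-7],[0,0,0,-7],[0,0,0,-7],[0,0,0,-7],[0,0,0,-7],[0,0,0,-7],[0,0,0,-7],[0,0,0,-3],[0,0,0,0]],
  ],
)

```text
time: 2.23
tool_pos: [0.5434, -0.2898, 0.211]
ee_rot: [-0.008, 0.635, 0.773, 0.001]
force: [-0.3, -0.7, 0.4]
grip_width: 0.0603
```

```bash
cat >> h.py <<'E'
from scipy.spatial.transform import Rotation as Ro
def goto(x,y,z,psi):
    s=robot.sense();w,a,b,c=s['ee_rot'];R=Ro.from_quat([a,b,c,w]).as_matrix()
    p=np.degrees(np.arctan2(R[1,0],R[0,0]));d=R.T@(np.array([x,y,z])-s['tool_pos'])
    print('t',round(s['time'],2),'pos',np.round(s['tool_pos'],4),'psi',round(p,2),'tilt',R[:,2].round(4),'F',np.round(s['force'],2),'w',round(s['grip_width'],4))
    print('shift mm',(d*1000).round(1),'turn',round(-(psi-p),2))
E
python3 - <<'E'
from h import *
goto(.5341,-.3069,.15,99.7)
s=snap('wrist','w1.png')
for p in[(.5341,-.3069,.044),(.5149,-.1927,.03)]:print(proj('wrist',p))
E
```

```text
t 2.23 pos [ 0.5434 -0.2898  0.211 ] psi 101.19 tilt [-0.0117  0.0116 -0.9999] F [-0.3  -0.72  0.45] w 0.0603
shift mm [-15.8 -11.9  60.9] turn 1.49
[269.0006206  211.60660599]
[271.9604753   96.15783247]
```

View pics/w1.png

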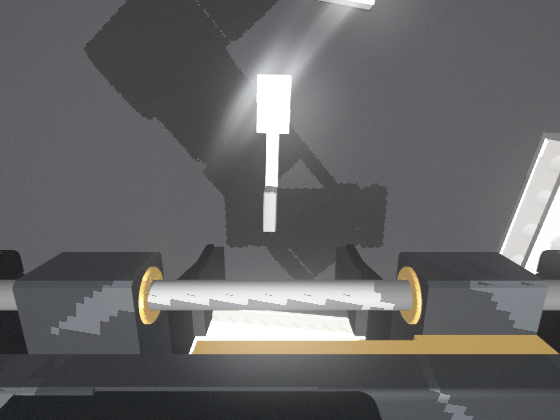

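The wrist view shows the carrier's grip at (270,209) and its pot at (273,95), within 3 px of prediction. Descending.

Emit:
send_rows(
  moves=[
    [[-4,-3,26,0.5],[-4,-3,26,0.5],[-4,-3,26,0.5],[-4,-3,26,0],[0,0,26,0],[0,0,10,0],[0,0,0,0]],
  ],
)

```text
time: 2.87
tool_pos: [0.5358, -0.3089, 0.0683]
ee_rot: [-0.004, 0.65, 0.76, 0.001]
force: [-0.7, -0.3, -0.3]
grip_width: 0.06
```

```bash
python3 - <<'E'
from h import *
goto(.5341,-.3069,.010,99.7)
E
```

```text
t 2.87 pos [ 0.5358 -0.3089  0.0683] psi 98.85 tilt [-0.0045  0.0063 -1.    ] F [-0.67 -0.28 -0.26] w 0.06
shift mm [ 1.9 -1.2 58.3] turn -0.85
```

Emit:
send_rows(
  moves=[
    [[1,-0.6,20,-0.5],[1,-0.6,20,-0.4],[0,0,14,0],[0,0,4,0],[0,0,0,0]],
  ],
)

```text
time: 3.28
tool_pos: [0.538, -0.3092, 0.0135]
ee_rot: [0.001, 0.645, 0.764, 0.001]
force: [-0.1, -0.0, 0.6]
grip_width: 0.0603
```

```bash
python3 - <<'E'
from h import *
goto(.5341,-.3069,.010,99.7)
E
```

```text
t 3.28 pos [ 0.538  -0.3092  0.0135] psi 99.61 tilt [ 2.2e-03  9.0e-04 -1.0e+00] F [-0.08 -0.01  0.57] w 0.0603
shift mm [ 2.9 -3.5  3.5] turn -0.09
```

Emit:
send_rows(
  moves=[
    [[1.5,-2,2,0],[1.5,-1.5,2,0],[0,0,0,0]],
  ],
)

```text
time: 3.53
tool_pos: [0.536, -0.308, 0.0129]
ee_rot: [0.003, 0.646, 0.764, 0.001]
force: [0.1, 0.5, -0.4]
grip_width: 0.0598
```

Emit:
send_rows(
  moves=[
    [[0,0,0,0],[0,0,0,0],[0,0,0,0],[0,0,0,0],[0,0,0,0],[0,0,0,0],[0,0,0,0],[0,0,0,0]],
  ],
  grip=0,
  newtons=30,
)

```text
time: 4.2
tool_pos: [0.5373, -0.3093, 0.0162]
ee_rot: [0.006, 0.646, 0.764, 0.001]
force: [-0.7, -0.2, 0.1]
grip_width: 0.0144
```

Emit:
send_rows(
  moves=[
    [[0,0,-10,0],[0,0,-10,0],[0,0,-10,0],[0,0,-5,0],[0,0,0,0]],
  ],
)

```text
time: 4.62
tool_pos: [0.5364, -0.3088, 0.0537]
ee_rot: [0.005, 0.645, 0.764, 0.001]
force: [0.5, 0.3, -3.4]
grip_width: 0.0137
```

```bash
python3 - <<'E'
from h import *
s=snap('wrist'); snap('side'); snap('top')
goto(.5641,-.21,.04,91.7)
a=cal('side')[2][130:330,230:400,::-1]; a=cv2.resize(a,None,fx=2.8,fy=2.8,interpolation=cv2.INTER_CUBIC)
b=cal('wrist')[2][:250,130:450,::-1]
o=np.zeros((560,800,3),np.uint8);o[:,:476]=a[:560];o[:250,480:800]=b
cv2.imwrite('pics/g1.png',o)
E
```

```text
t 4.77 pos [ 0.5357 -0.3082  0.0522] psi 99.6 tilt [ 0.0075 -0.0044 -1.    ] F [-0.15  0.27 -2.6 ] w 0.0134
shift mm [92.2 44.3 12. ] turn 7.9
```

View pics/g1.png

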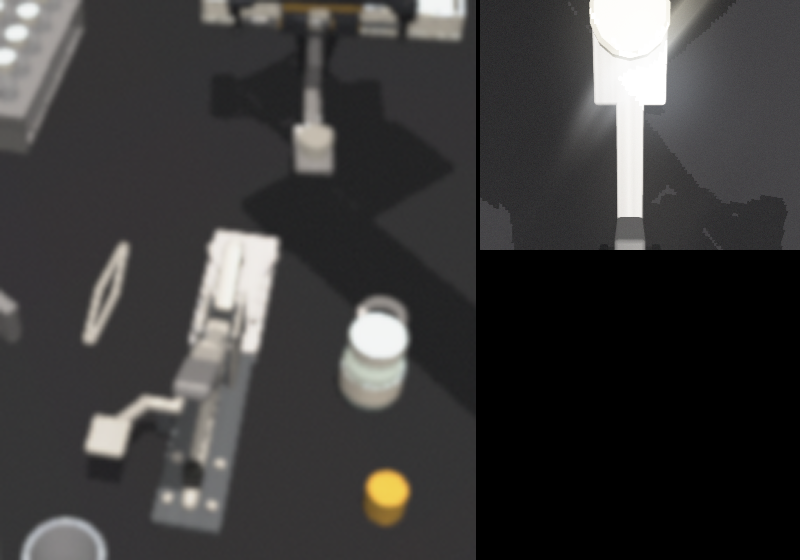

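The carrier is held, hanging straight ahead of the gripper; in the wrist crop the head's rear edge is at v≈104 with u≈244–316 (full image). I'll measure the held pose.

```bash
python3 - <<'E'
from h import *
s=robot.sense();w,a,b,c=s['ee_rot'];R=Ro.from_quat([a,b,c,w]).as_matrix()
for n,p in dict(headL=(244,104),headR=(316,104),barL=(267,210),barR=(293,210),barL2=(267,110),barR2=(293,110)).items():
    q=onz('wrist',*p,.044); print(n,q.round(4),(R.T@(q-s['tool_pos'])*1000).round(1))
im=cal('wrist')[2].astype(int).sum(2)
for v in(40,60,80,95,150,180,205):
    r=np.where(im[v,200:360]>450)[0]+200; print(v,r.min(),r.max())
print(proj('wrist',s['tool_pos']+R@[.118,0,-.0]))
E
```

```text
headL [ 0.5054 -0.2303  0.044 ] [ 82.  -17.    7.6]
headR [ 0.5409 -0.2243  0.044 ] [82.  19.1  7.9]
barL [ 0.5253 -0.2828  0.044 ] [26.9 -6.1  8. ]
barR [ 0.5394 -0.2805  0.044 ] [26.8  8.2  8.1]
barL2 [ 0.5172 -0.2312  0.044 ] [79.1 -5.5  7.7]
barR2 [ 0.5301 -0.229   0.044 ] [79.1  7.6  7.8]
40 243 326
60 243 317
80 244 316
95 244 316
150 267 292
180 267 292
205 267 292
[277.84469792  18.49843103]
```

Emit:
send_rows(
  moves=[
    [[17,6,0,1],[17,6,-1,1],[17,6,-1,1],[17,6,-1,1],[17,6,-1,1.5],[0,0,0,1.4],[0,0,0,1],[0,0,0,0]],
  ],
)

```text
time: 5.43
tool_pos: [0.5524, -0.216, 0.0523]
ee_rot: [0.001, 0.7, 0.714, 0.0]
force: [-0.3, -0.6, -2.8]
grip_width: 0.0138
```

```bash
python3 - <<'E'
from h import *
goto(.5666,-.2175,.05,91.7)
snap('wrist');crop('wrist',130,0,300,240,2.5,'w2.png')
E
```

```text
t 5.43 pos [ 0.5524 -0.216   0.0523] psi 91.19 tilt [ 0.0014 -0.0013 -1.    ] F [-0.32 -0.56 -2.8 ] w 0.0138
shift mm [-1.8 14.2  2.3] turn -0.51
```

View pics/w2.png

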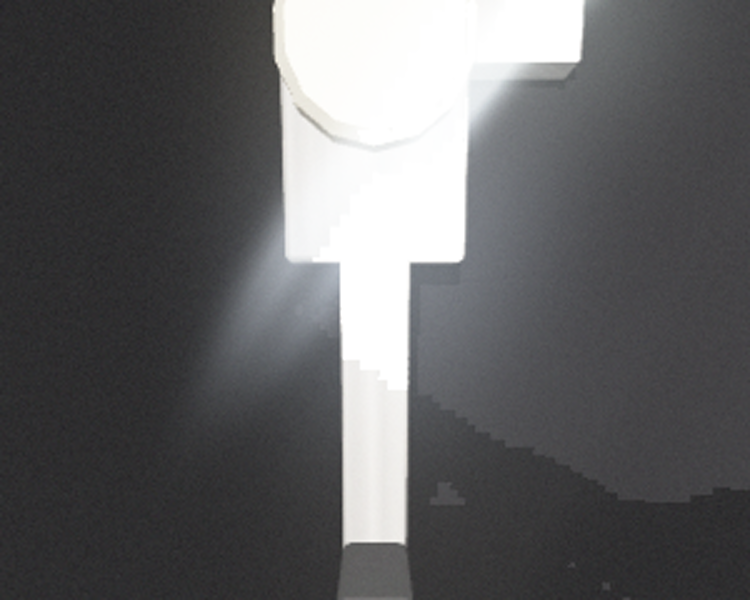

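The wrist crop shows the bed's near right corner at (582,62), still offset to the right as expected before the sideways move.

Emit:
send_rows(
  moves=[
    [[-1,7,0,-0.5],[-1,6,0,0],[0,2,0,0],[0,0,0,0]],
  ],
)

```text
time: 5.82
tool_pos: [0.5689, -0.2203, 0.0518]
ee_rot: [0.001, 0.697, 0.717, -0.0]
force: [-0.1, -0.1, -3.0]
grip_width: 0.0139
```

```bash
python3 - <<'E'
from h import *
goto(.5666,-.2175,.05,91.7)
snap('wrist')
im=cal('wrist')[2].astype(int).sum(2)
for v in(2,6,10,14,18,22,26,30,60,80,95,180):
    r=np.where(im[v,150:420]>420)[0]+150; print(v,r.min(),r.max(), len(r))
crop('wrist',180,0,200,110,4,'w3.png')
print(proj('wrist',[.5944,-.0891,.015]),proj('wrist',[.5331,-.091,.015]))
E
```

```text
t 5.82 pos [ 0.5689 -0.2203  0.0518] psi 91.68 tilt [ 0.0019 -0.002  -1.    ] F [-0.14 -0.07 -3.02] w 0.0139
shift mm [ 2.9 -2.2  1.8] turn -0.02
2 224 359 136
6 224 356 133
10 225 353 129
14 225 351 127
18 229 348 119
22 239 345 107
26 241 342 102
30 242 339 98
60 243 320 78
80 242 316 75
95 235 316 82
180 267 292 26
[333.20552552  13.68470823] [220.14425074  13.81445616]
```

View pics/w3.png

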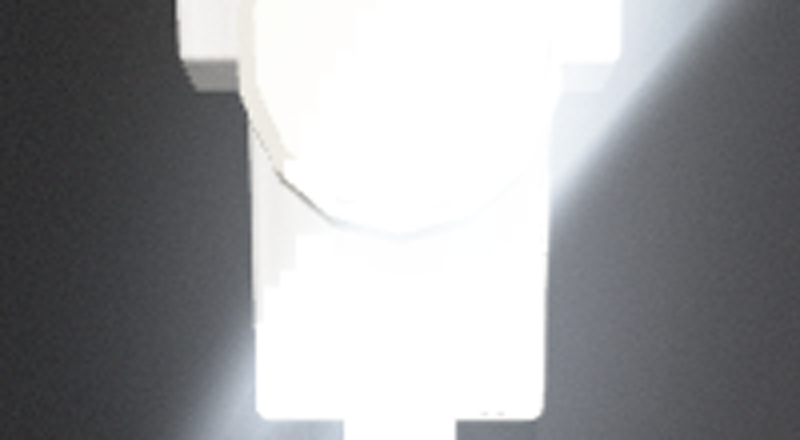

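Bed corners are at full-image u=225 and 335 (centre 280) and the head edges at 244 and 316 (centre 280), so the carrier is laterally aligned with the bed. I'll move in a little, then lower to just above the bed.

Emit:
send_rows(
  moves=[
    [[6,0,3,0],[6,0,5,0],[0,0,5,0],[0,0,3,0],[0,0,0,0]],
  ],
)

```text
time: 6.28
tool_pos: [0.5676, -0.207, 0.034]
ee_rot: [0.001, 0.697, 0.717, -0.0]
force: [0.3, -0.1, -2.8]
grip_width: 0.0135
```

```bash
python3 - <<'E'
from h import *
goto(.5658,-.1174,.0322,91.7)
snap('wrist');crop('wrist',180,0,200,110,4,'w4.png')
E
```

```text
t 6.28 pos [ 0.5676 -0.207   0.034 ] psi 91.65 tilt [ 5.0e-04 -1.3e-03 -1.0e+00] F [ 0.31 -0.12 -2.82] w 0.0135
shift mm [89.7  0.8  1.6] turn -0.05
```

Emit:
send_rows(
  moves=[
    [[0,1,1.5,0],[4,0,0.5,0],[6,0,0,0],[6,0,0,0],[6,0,0,0],[4,0,0,0],[0,0,0,0]],
  ],
)

```text
time: 6.92
tool_pos: [0.5679, -0.1784, 0.0321]
ee_rot: [0.001, 0.697, 0.717, -0.0]
force: [-0.4, 0.1, -3.0]
grip_width: 0.014
```

```bash
python3 - <<'E'
from h import *
goto(.5658,-.1174,.0322,91.7)
snap('wrist');crop('wrist',180,0,200,150,4,'w4.png')
E
```

```text
t 6.92 pos [ 0.5679 -0.1784  0.0321] psi 91.62 tilt [ 9.0e-04 -1.3e-03 -1.0e+00] F [-0.43  0.09 -2.98] w 0.014
shift mm [61.1 -0.4 -0.2] turn -0.08
```

View pics/w4.png

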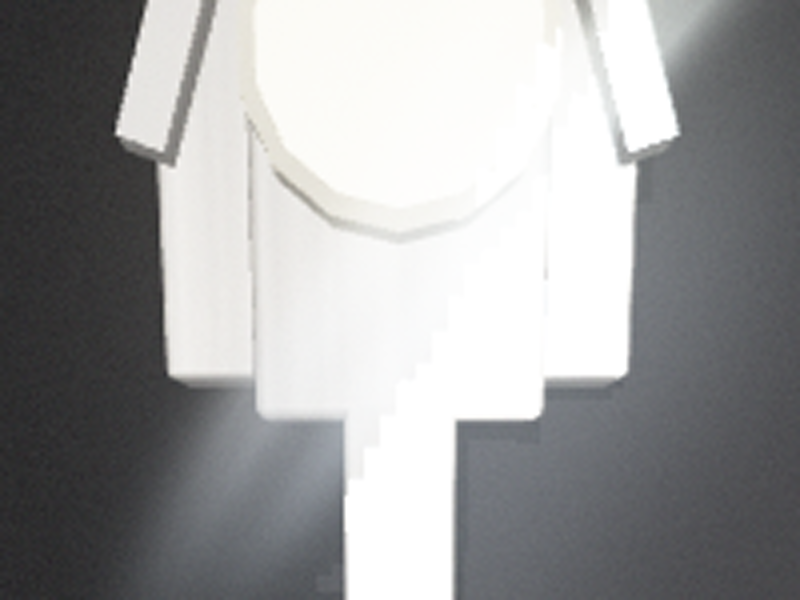

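Aligned: bed centre u≈399, flare rails centre ≈398.5, head centre ≈400 in the crop, and the edges are symmetric, so the yaw matches. I'll slide in.

Emit:
send_rows(
  moves=[
    [[6,0,0,0],[6,0,0,0],[6,0,0,0],[6,0,0,0],[5,0,0,0],[5,0,0,0],[4,0,0,0],[0,0,0,0]],
  ],
)

```text
time: 7.63
tool_pos: [0.567, -0.1367, 0.0324]
ee_rot: [0.001, 0.697, 0.717, -0.0]
force: [0.3, 0.2, -2.5]
grip_width: 0.0137
```

```bash
python3 - <<'E'
from h import *
goto(.5658,-.1174,.0322,91.7)
E
```

```text
t 7.63 pos [ 0.567  -0.1367  0.0324] psi 91.64 tilt [ 0.0016 -0.002  -1.    ] F [ 0.34  0.19 -2.5 ] w 0.0137
shift mm [19.3 -0.6  0.2] turn -0.06
```

Emit:
send_rows(
  moves=[
    [[4,0,0.5,0],[4,0,0.5,0],[3,0,0,0],[0,0,0,0]],
  ],
)

```text
time: 7.97
tool_pos: [0.5671, -0.1248, 0.0315]
ee_rot: [0.002, 0.697, 0.717, 0.0]
force: [-0.4, 0.5, -2.1]
grip_width: 0.0139
```

Emit:
send_rows(
  moves=[
    [[1,0,0.6,0],[1,0,0.6,0],[0,0,0,0]],
  ],
)

```text
time: 8.22
tool_pos: [0.5674, -0.1239, 0.0314]
ee_rot: [0.003, 0.697, 0.718, -0.0]
force: [-1.2, 1.1, -1.1]
grip_width: 0.0136
```

Emit:
send_rows(
  moves=[
    [[1,0,0,0],[1,0,0,0],[0,0,0,0]],
  ],
)

```text
time: 8.47
tool_pos: [0.5674, -0.1221, 0.0314]
ee_rot: [0.003, 0.697, 0.717, -0.0]
force: [-0.4, -0.3, -0.1]
grip_width: 0.0137
```

```bash
python3 - <<'E'
from h import *
goto(.5658,-.1174,.0312,91.7)
E
```

```text
t 8.47 pos [ 0.5674 -0.1221  0.0314] psi 91.62 tilt [ 0.0037 -0.0041 -1.    ] F [-0.38 -0.31 -0.1 ] w 0.0137
shift mm [ 4.7 -1.5  0.2] turn -0.08
```

On the bed now (weight taken). I'll nudge to the stop.

Emit:
send_rows(
  moves=[
    [[1.5,-0.2,0,0],[1.5,-0.2,0,0],[0,0,0,0]],
  ],
)

```text
time: 8.72
tool_pos: [0.5674, -0.1191, 0.0314]
ee_rot: [0.003, 0.697, 0.717, 0.0]
force: [-1.4, -1.0, 0.3]
grip_width: 0.0133
```

Emit:
send_rows(
  moves=[
    [[1,0,0,0],[1,0,0,0],[0,0,0,0]],
  ],
)

```text
time: 8.97
tool_pos: [0.5674, -0.118, 0.0315]
ee_rot: [0.004, 0.697, 0.717, -0.001]
force: [-0.7, -1.0, -0.3]
grip_width: 0.0139
```

Emit:
send_rows(
  moves=[
    [[1,0,0,0],[0,0,0,0]],
  ],
)

```text
time: 9.13
tool_pos: [0.5674, -0.118, 0.0317]
ee_rot: [0.004, 0.697, 0.717, -0.001]
force: [-0.9, 0.1, -0.1]
grip_width: 0.0139
```

Emit:
send_rows(
  moves=[
    [[2,0,0,0]],
  ],
)

```text
time: 9.22
tool_pos: [0.5676, -0.1178, 0.0319]
ee_rot: [0.006, 0.696, 0.718, -0.002]
force: [-2.9, -13.6, 1.2]
grip_width: 0.0141
```

Emit:
send_rows(
  moves=[
    [[2,0,0,0]],
  ],
)

```text
time: 9.3
tool_pos: [0.5676, -0.1179, 0.0322]
ee_rot: [0.007, 0.696, 0.718, -0.003]
force: [-2.6, -9.3, 0.7]
grip_width: 0.0136
```

Emit:
send_rows(
  moves=[
    [[2,0,0,0]],
  ],
)

```text
time: 9.38
tool_pos: [0.5676, -0.1179, 0.0324]
ee_rot: [0.008, 0.696, 0.718, -0.004]
force: [-3.2, -8.9, 0.5]
grip_width: 0.0136
```

The stop is met: 9–14 N, and the position agrees with the predicted home. I'll release, withdraw upward and look.

Emit:
send_rows(
  moves=[
    [[0,0,0,0],[0,0,0,0],[0,0,0,0],[0,0,0,0],[0,0,0,0]],
  ],
  grip=40,
)

```text
time: 9.8
tool_pos: [0.5678, -0.1161, 0.0324]
ee_rot: [0.007, 0.696, 0.718, -0.003]
force: [0.1, 0.2, -0.3]
grip_width: 0.0367
```

Emit:
send_rows(
  moves=[
    [[0,0,-15,0],[0,0,-20,0],[0,0,-25,0],[0,0,-30,0],[0,0,-30,0],[0,0,-30,0],[0,0,0,0]],
  ],
)

```text
time: 10.38
tool_pos: [0.5651, -0.11, 0.185]
ee_rot: [0.002, 0.696, 0.718, -0.003]
force: [1.0, -0.7, -0.5]
grip_width: 0.0399
```

```bash
python3 - <<'E'
from h import *
goto(.5562,.186,.2,91.7)
snap('wrist');snap('side');snap('top')
a=cv2.resize(cal('side')[2][170:320,240:360,::-1],None,fx=3.7,fy=3.7,interpolation=cv2.INTER_CUBIC)
b=cal('wrist')[2][:290,110:450,::-1]
c=cv2.resize(cal('top')[2][200:285,170:340,::-1],None,fx=2,fy=2,interpolation=cv2.INTER_CUBIC)
o=np.zeros((560,790,3),np.uint8);o[:555,:444]=a;o[:290,450:790]=b;o[300:470,450:790]=c
cv2.imwrite('pics/h1.png',o)
E
```

```text
t 10.38 pos [ 0.5651 -0.11    0.185 ] psi 91.8 tilt [-0.0021 -0.0073 -1.    ] F [ 0.96 -0.75 -0.53] w 0.0399
shift mm [296.    0.4 -17.1] turn 0.1
```

View pics/h1.png

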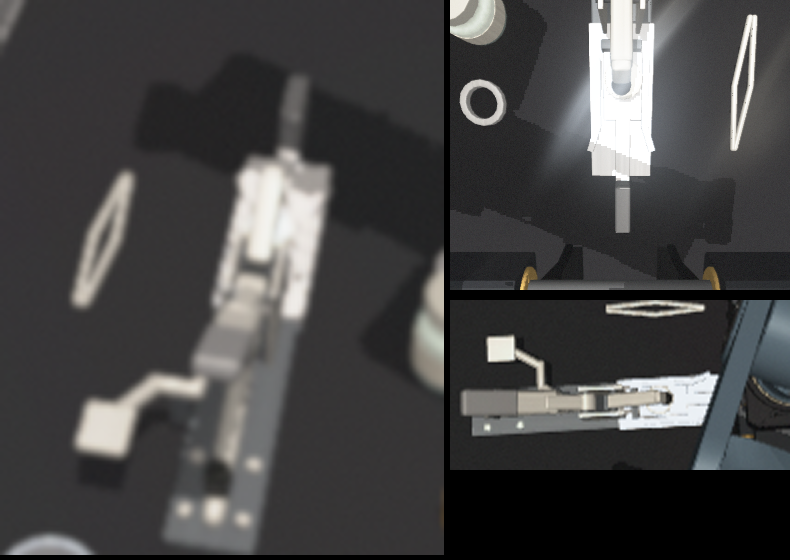

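Wrist view: the carrier lies straight in the channel, with the bed end at v≈176 and the grip tail at v≈232. I'll check its distance from the bed end.

```bash
python3 - <<'E'
from h import *
print('bed end',onz('wrist',282,176,.015),'tail top',onz('wrist',282,232,.059),'grip inner top',onz('wrist',282,187,.059))
im=cal('wrist')[2].astype(int).sum(2); print(im[170:240,282].tolist()); print(im[165:182,265].tolist())
crop('wrist',250,150,64,90,6,'h2.png')
E
```

```text
bed end [ 0.56674974 -0.09116107  0.015     ] tail top [ 0.56806807 -0.13652495  0.059     ] grip inner top [ 0.56662388 -0.09362895  0.059     ]
[672, 678, 674, 672, 690, 765, 765, 765, 765, 765, 656, 317, 312, 317, 316, 283, 312, 369, 577, 442, 449, 453, 452, 442, 449, 444, 445, 443, 439, 448, 443, 444, 441, 446, 443, 445, 433, 438, 442, 435, 439, 439, 436, 437, 431, 435, 432, 426, 426, 421, 424, 435, 430, 424, 422, 409, 426, 425, 416, 423, 416, 423, 356, 143, 130, 130, 112, 122, 113, 114]
[674, 675, 669, 670, 673, 665, 666, 675, 666, 665, 596, 218, 223, 221, 220, 214, 216]
```

View pics/h2.png

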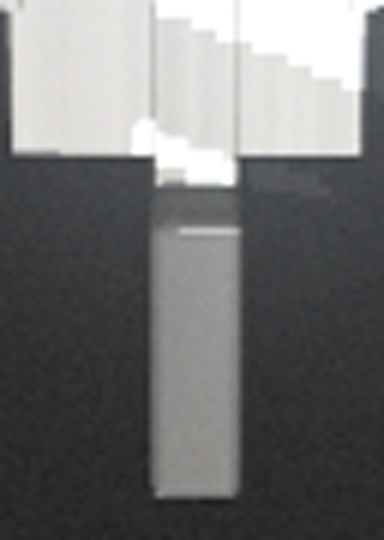

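The tail is 45 mm past the bed end (47 nominal at home, within calibration error), so the carrier is home. Next: shut the fingers and go above the handle's grip.

Emit:
send_rows(
  moves=[
    [[10,0,-15,0],[25,0,-10,0],[30,0,0,0],[30,0,0,0],[30,0,0,0],[30,0,0,0],[30,0,0,0],[30,0,0,0],[30,0,0,0],[30,0,0,0],[20,0,0,0],[0,0,0,0]],
  ],
  grip=0,
  newtons=30,
)

```text
time: 11.53
tool_pos: [0.5379, 0.1987, 0.1796]
ee_rot: [-0.023, 0.698, 0.715, -0.021]
force: [-0.4, -0.6, 0.1]
grip_width: 0.0005
```

```bash
python3 - <<'E'
from h import *
goto(.5586,.1895,.16,91.7)
E
```

```text
t 11.53 pos [0.5379 0.1987 0.1796] psi 91.35 tilt [-0.0612  0.0018 -0.9981] F [-0.41 -0.58  0.11] w 0.0005
shift mm [-9.7 21.6 18.3] turn -0.35
```

Emit:
send_rows(
  moves=[
    [[-3,8,0,0],[-3,8,0,0],[-3,5,2,0],[0,0,4,0],[0,0,0,0]],
  ],
)

```text
time: 11.95
tool_pos: [0.5582, 0.1862, 0.1657]
ee_rot: [-0.025, 0.698, 0.715, -0.026]
force: [0.0, 0.7, 0.4]
grip_width: 0.0003
```

```bash
python3 - <<'E'
from h import *
goto(.5586,.1895,.16,91.7)
snap('wrist');crop('wrist',180,120,200,140,4,'p1.png')
E
```

```text
t 11.95 pos [0.5582 0.1862 0.1657] psi 91.33 tilt [-0.0719 -0.0014 -0.9974] F [0.04 0.75 0.41] w 0.0003
shift mm [3.2 0.9 5.7] turn -0.37
```

View pics/p1.png

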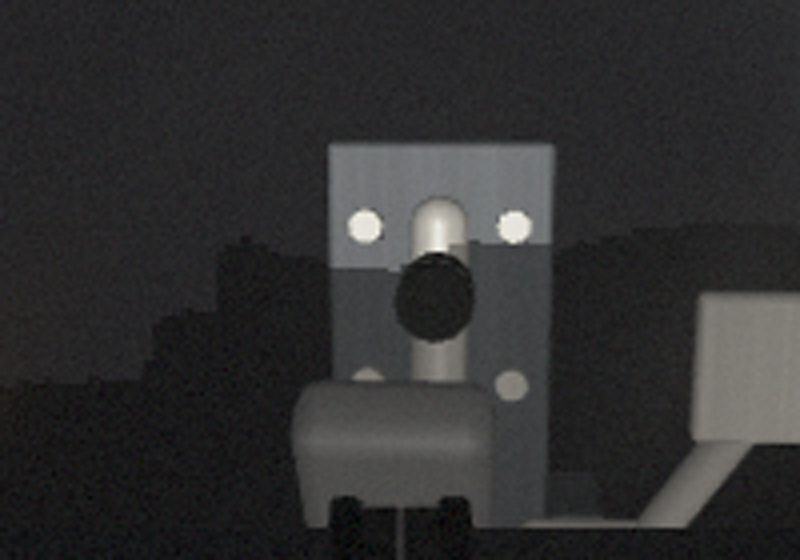

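Wrist crop: the handle's grip spans u 293–490 and the finger gap is at u=400, so the fingers sit centred over it. Pressing down.

Emit:
send_rows(
  moves=[
    [[0.5,0,4,0],[0.5,0,4,0],[0,0,4,0],[0,0,4,0]],
  ],
)

```text
time: 12.33
tool_pos: [0.5587, 0.1853, 0.1505]
ee_rot: [-0.024, 0.7, 0.714, -0.024]
force: [-0.4, 0.5, 2.3]
grip_width: 0.0005
```

Emit:
send_rows(
  moves=[
    [[0,0,4,0],[0,0,4,0],[0,0,4,0]],
  ],
)

```text
time: 12.58
tool_pos: [0.5589, 0.1861, 0.1392]
ee_rot: [-0.023, 0.7, 0.714, -0.022]
force: [-0.2, 0.7, 4.9]
grip_width: 0.0005
```

Emit:
send_rows(
  moves=[
    [[0,0,4,0],[0,0,4,0],[0,0,4,0]],
  ],
)

```text
time: 12.83
tool_pos: [0.5594, 0.1884, 0.1288]
ee_rot: [-0.023, 0.7, 0.714, -0.019]
force: [-0.8, 1.4, 8.5]
grip_width: 0.0001
```

```bash
python3 - <<'E'
from h import *
goto(.5586,.1955,.10,91.7)
E
```

```text
t 12.83 pos [0.5594 0.1884 0.1288] psi 91.1 tilt [-0.0595  0.0048 -0.9982] F [-0.84  1.43  8.54] w 0.0001
shift mm [ 6.9  1.1 28.8] turn -0.6
```

Emit:
send_rows(
  moves=[
    [[0.5,-0.2,4,0],[0.5,-0.2,4,0],[0.5,-0.2,4,0]],
  ],
)

```text
time: 13.08
tool_pos: [0.5593, 0.1922, 0.1194]
ee_rot: [-0.022, 0.7, 0.714, -0.016]
force: [-0.4, -0.1, 8.9]
grip_width: 0.0007
```

Emit:
send_rows(
  moves=[
    [[0.5,-0.2,4,0],[0.5,-0.2,4,0],[0.5,-0.2,4,0]],
  ],
)

```text
time: 13.33
tool_pos: [0.5593, 0.195, 0.1108]
ee_rot: [-0.021, 0.699, 0.714, -0.014]
force: [-1.5, -0.5, 10.3]
grip_width: 0.0006
```

Emit:
send_rows(
  moves=[
    [[0.5,-0.2,4,0],[0.5,-0.2,4,0],[0.5,-0.2,4,0]],
  ],
)

```text
time: 13.58
tool_pos: [0.5593, 0.1968, 0.1027]
ee_rot: [-0.019, 0.699, 0.715, -0.013]
force: [-2.1, -1.0, 11.8]
grip_width: 0.0003
```

Emit:
send_rows(
  moves=[
    [[0.5,-0.2,4,0],[0.5,-0.2,4,0],[0.5,-0.2,4,0]],
  ],
)

```text
time: 13.83
tool_pos: [0.5593, 0.1981, 0.0954]
ee_rot: [-0.017, 0.698, 0.716, -0.012]
force: [-2.2, -0.7, 14.5]
grip_width: 0.0006
```

Emit:
send_rows(
  moves=[
    [[0.5,0,4,0],[0.5,0,4,0],[0.5,0,4,0]],
  ],
)

```text
time: 14.08
tool_pos: [0.5593, 0.199, 0.0893]
ee_rot: [-0.015, 0.697, 0.717, -0.012]
force: [-2.3, -1.0, 16.8]
grip_width: 0.0005
```

Emit:
send_rows(
  moves=[
    [[0.5,0,4,0],[0.5,0,4,0],[0.5,0,4,0]],
  ],
)

```text
time: 14.33
tool_pos: [0.5593, 0.1997, 0.0836]
ee_rot: [-0.012, 0.696, 0.718, -0.012]
force: [-2.5, -0.8, 15.7]
grip_width: 0.0004
```

Emit:
send_rows(
  moves=[
    [[0.5,0,4,0],[0.5,0,4,0],[0.5,0,4,0]],
  ],
)

```text
time: 14.58
tool_pos: [0.5592, 0.2002, 0.0776]
ee_rot: [-0.01, 0.695, 0.719, -0.012]
force: [-2.4, -2.4, 15.4]
grip_width: 0.0002
```

Emit:
send_rows(
  moves=[
    [[0.5,0,4,0],[0.5,0,4,0]],
  ],
)

```text
time: 14.75
tool_pos: [0.5589, 0.2008, 0.0725]
ee_rot: [-0.009, 0.694, 0.719, -0.012]
force: [0.3, -0.2, 0.9]
grip_width: 0.0007
```

Emit:
send_rows(
  moves=[
    [[0.5,0,4,0],[0.5,0,4,0]],
  ],
)

```text
time: 14.92
tool_pos: [0.5591, 0.2005, 0.0658]
ee_rot: [-0.007, 0.694, 0.72, -0.012]
force: [-1.3, -3.0, 9.5]
grip_width: 0.0004
```

Force fell from 15 to 1 N at z≈0.073, so it snapped over. I'll lift off and check that the handle stays down.

Emit:
send_rows(
  moves=[
    [[0,0,-6,0],[0,0,-8,0],[0,0,-12,0],[0,0,-15,0],[0,0,-20,0],[0,0,-20,0],[0,0,-15,0],[0,0,0,0],[0,0,0,0]],
  ],
)

```text
time: 15.67
tool_pos: [0.558, 0.2016, 0.1642]
ee_rot: [-0.01, 0.693, 0.721, -0.016]
force: [-0.2, 0.3, 0.1]
grip_width: 0.0006
```

```bash
python3 - <<'E'
from h import *
goto(.6297,.1865,.1,1.7)
snap('wrist');snap('side')
a=cv2.resize(cal('side')[2][170:320,240:360,::-1],None,fx=3.7,fy=3.7,interpolation=cv2.INTER_CUBIC)
b=cal('wrist')[2][:290,110:450,::-1]
o=np.zeros((560,790,3),np.uint8);o[:555,:444]=a;o[:290,450:790]=b
cv2.imwrite('pics/l1.png',o)
E
```

```text
t 15.67 pos [0.558  0.2016 0.1642] psi 92.3 tilt [-0.0358 -0.0093 -0.9993] F [-0.19  0.33  0.11] w 0.0006
shift mm [-17.4  73.3  61.7] turn 90.6
```

```bash
python3 - <<'E'
from h import *
# handle outer end edge: dark-grey grip; predicted pixel columns at locked/open heights (clamp frame -> world)
o=np.array([.5617,.0845]);X=np.array([.0297,-.99956]);Y=np.array([.99956,.0297])
W=lambda x,y,z:[*(o+x*X+y*Y),z]
import math
for name,th in(('open',.61),('locked',0)):
    for r in(100,150):
        for y in(-.014,.014):
            p=W(-(r*math.cos(th)-6*math.sin(th))/1000,y,.075+(r*math.sin(th)+6*math.cos(th))/1000)
            print(name,r,y,'wrist',proj('wrist',p).round(0),'side',proj('side',p).round(0))
E
```

```text
open 100 -0.014 wrist [259. 299.] side [307. 260.]
open 100 0.014 wrist [302. 300.] side [294. 258.]
open 150 -0.014 wrist [253. 260.] side [304. 267.]
open 150 0.014 wrist [306. 261.] side [291. 265.]
locked 100 -0.014 wrist [266. 238.] side [305. 283.]
locked 100 0.014 wrist [301. 239.] side [292. 281.]
locked 150 -0.014 wrist [266. 177.] side [301. 302.]
locked 150 0.014 wrist [302. 177.] side [288. 300.]
```

```bash
python3 - <<'E'
from h import *
w=cal('wrist')[2].astype(int).sum(2); print('wrist col 284 v150-250',w[150:250:4,284].tolist())
print('row v=205',[(u,int(w[205,u])) for u in range(240,330,5)])
s=cal('side')[2].astype(int).sum(2)
for a in np.linspace(0,1,12):
    u,v=(300-a*5),(262+a*48); print(int(u),int(v),s[int(v),int(u)],end=' | ')
E
```

```text
wrist col 284 v150-250 [118, 125, 107, 119, 119, 153, 258, 498, 557, 541, 298, 290, 303, 291, 306, 302, 290, 298, 284, 294, 287, 289, 285, 290, 222]
row v=205 [(240, 70), (245, 90), (250, 90), (255, 83), (260, 189), (265, 194), (270, 289), (275, 300), (280, 296), (285, 295), (290, 303), (295, 289), (300, 194), (305, 197), (310, 184), (315, 89), (320, 97), (325, 103)]
300 262 85 | 299 266 87 | 299 270 260 | 298 275 417 | 298 279 357 | 297 283 317 | 297 288 323 | 296 292 324 | 296 296 327 | 295 301 519 | 295 305 305 | 295 310 320 |
```

View pics/l1.png

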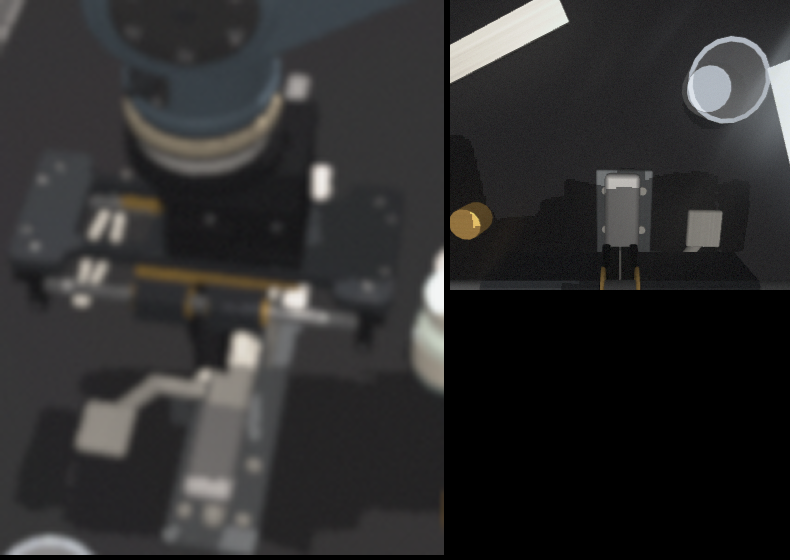

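The handle lies level over the base (grip tip at (622,180) in the right picture) with the robot clear, so it is locked. The pad centre is at (704,228), full-image (364,228).

```bash
python3 - <<'E'
from h import *
p=onz('wrist',364.5,228.5,.052);print('pad',p.round(4)); print('beaker rim',onz('wrist',390,80,.07).round(3))
goto(p[0],p[1],.16,1.7)
E
```

```text
pad [0.6297 0.1868 0.052 ]
beaker rim [0.631 0.307 0.07 ]
t 15.77 pos [0.5579 0.2015 0.1634] psi 92.29 tilt [-0.0368 -0.0094 -0.9993] F [-0.59 -0.22 -0.38] w 0.0004
shift mm [-17.5  71.2   0.9] turn 90.59
```

Emit:
send_rows(
  moves=[
    [[-4,19,0,0],[-4,19,0,0],[-4,19,0,0],[-4,19,0,0],[0,0,0,7],[0,0,0,7],[0,0,0,7],[0,0,0,7],[0,0,0,7],[0,0,0,7],[0,0,0,7],[0,0,0,7],[0,0,0,7],[0,0,0,7],[0,0,0,7],[0,0,0,7],[0,0,0,6],[0,0,0,0]],
  ],
)

```text
time: 17.27
tool_pos: [0.6179, 0.1845, 0.1259]
ee_rot: [0.009, 0.999, -0.001, -0.048]
force: [-0.1, -0.6, -0.3]
grip_width: 0.0003
```

```bash
python3 - <<'E'
from h import *
goto(.634,.1868,.06,1.7)
E
```

```text
t 17.27 pos [0.6179 0.1845 0.1259] psi -0.15 tilt [-0.0963 -0.0177 -0.9952] F [-0.13 -0.6  -0.31] w 0.0003
shift mm [22.4 -3.5 64. ] turn -1.85
```

Emit:
send_rows(
  moves=[
    [[7,-1,8,-1],[7,-1,10,-0.8],[6,-1,12,0],[0,0,12,0],[0,0,8,0],[0,0,0,0]],
  ],
)

```text
time: 17.77
tool_pos: [0.632, 0.1867, 0.0635]
ee_rot: [0.008, 0.998, 0.021, -0.052]
force: [-0.1, -1.2, -0.4]
grip_width: 0.0002
```

```bash
python3 - <<'E'
from h import *
goto(.634,.1868,.055,1.7)
E
```

```text
t 17.77 pos [0.632  0.1867 0.0635] psi 2.38 tilt [-0.1038 -0.0186 -0.9944] F [-0.12 -1.22 -0.37] w 0.0002
shift mm [ 2.9 -0.1  8.3] turn 0.68
```

Emit:
send_rows(
  moves=[
    [[1.5,0,4,0],[0.5,0,4,0],[0.5,0,4,0]],
  ],
)

```text
time: 18.02
tool_pos: [0.6328, 0.187, 0.0498]
ee_rot: [0.008, 0.998, 0.021, -0.053]
force: [-0.9, 2.6, 6.1]
grip_width: 0.0006
```

Emit:
send_rows(
  moves=[
    [[0.4,0,4,0],[0.4,0,4,0]],
  ],
)

```text
time: 18.18
tool_pos: [0.6328, 0.1879, 0.0455]
ee_rot: [0.007, 0.998, 0.021, -0.053]
force: [-2.7, 1.0, 4.8]
grip_width: 0.0006
```

Emit:
send_rows(
  moves=[
    [[0.4,0,4,0],[0.4,0,4,0]],
  ],
)

```text
time: 18.35
tool_pos: [0.6328, 0.1884, 0.0399]
ee_rot: [0.007, 0.998, 0.022, -0.052]
force: [-2.0, -0.4, 4.4]
grip_width: 0.0006
```

Emit:
send_rows(
  moves=[
    [[0.3,0,3,0],[0,0,1,0]],
  ],
)

```text
time: 18.52
tool_pos: [0.6328, 0.1883, 0.0397]
ee_rot: [0.007, 0.998, 0.022, -0.052]
force: [-2.9, 0.2, 7.2]
grip_width: 0.0006
```

```bash
python3 - <<'E'
from h import *
goto(.634,.1868,.055,1.7)
top0=np.load('cal_top.npz')['im'].astype(int)   # handle open, carrier in
n=cams.snapshot('top')['image'].astype(int);np.savez('top_l',im=n)
d=abs(n-top0).sum(2); print('diff grip region (open view)',[d[245:258,u].mean().round(0) for u in range(172,240,6)])
print(n[251,172:240:4].sum(1).tolist(),top0[251,172:240:4].sum(1).tolist())
E
```

```text
t 18.52 pos [0.6328 0.1883 0.0397] psi 2.49 tilt [-0.1034 -0.0169 -0.9945] F [-2.87  0.17  7.23] w 0.0006
shift mm [ -0.5   1.7 -15.3] turn 0.79
diff grip region (open view) [np.float64(27.0), np.float64(258.0), np.float64(258.0), np.float64(179.0), np.float64(207.0), np.float64(117.0), np.float64(159.0), np.float64(159.0), np.float64(160.0), np.float64(133.0), np.float64(147.0), np.float64(51.0)]
[132, 166, 104, 107, 141, 142, 107, 242, 331, 337, 338, 338, 338, 339, 342, 343, 356] [117, 373, 376, 378, 376, 373, 374, 366, 507, 517, 515, 520, 518, 516, 520, 521, 599]
```

Emit:
send_rows(
  moves=[
    [[0,0,4,0],[0,0,5,0]],
  ],
)

```text
time: 18.73
tool_pos: [0.6329, 0.1882, 0.038]
ee_rot: [0.008, 0.998, 0.022, -0.051]
force: [-7.8, -0.5, 32.6]
grip_width: 0.0002
```

Emit:
send_rows(
  moves=[
    [[1,0,-8,0],[2,0,-15,0],[3,0,-20,0],[3,0,-25,0],[5,0,-25,0],[10,0,-25,0],[15,0,-25,0],[20,0,-20,0],[20,0,-20,0],[0,0,0,0]],
  ],
)

```text
time: 19.57
tool_pos: [0.7337, 0.194, 0.2202]
ee_rot: [0.009, 0.999, 0.023, -0.048]
force: [2.0, 0.3, 0.2]
grip_width: 0.0007
```

```bash
python3 - <<'E'
from h import *
goto(.634,.1868,.055,1.7)
top0=np.load('cal_top.npz')['im'].astype(int)
for nm in('top','side'):
    n=cams.snapshot(nm)['image'];cv2.imwrite(f'pics/e_{nm}.png',n[:,:,::-1]);np.savez('new_'+nm,im=n)
n=np.load('new_top.npz')['im'].astype(int)
for v in(245,250,255):print(v,n[v,172:330:6].sum(1).tolist(),'\n   ',top0[v,172:330:6].sum(1).tolist())
E
```

```text
t 19.57 pos [0.7337 0.194  0.2202] psi 2.6 tilt [-0.095  -0.0202 -0.9953] F [1.95 0.31 0.24] w 0.0007
shift mm [-8.370e+01 -1.000e-01  1.741e+02] turn 0.9
245 [110, 311, 285, 193, 205, 217, 217, 257, 293, 186, 190, 245, 191, 273, 201, 365, 503, 591, 677, 720, 696, 688, 710, 489, 578, 562, 551] 
    [117, 310, 282, 273, 284, 279, 278, 309, 345, 296, 338, 388, 197, 271, 205, 367, 503, 585, 686, 719, 693, 689, 237, 284, 246, 131, 235]
250 [110, 393, 377, 245, 239, 244, 336, 333, 339, 337, 337, 384, 196, 566, 574, 590, 592, 544, 150, 719, 719, 719, 718, 681, 160, 153, 108] 
    [107, 391, 375, 375, 370, 367, 515, 510, 516, 512, 516, 633, 198, 569, 576, 590, 587, 545, 148, 718, 719, 719, 287, 287, 180, 137, 137]
255 [99, 396, 377, 242, 239, 242, 327, 322, 326, 228, 235, 218, 195, 341, 564, 356, 719, 712, 716, 719, 719, 720, 719, 719, 111, 115, 113] 
    [110, 394, 374, 372, 371, 364, 496, 488, 501, 297, 328, 341, 197, 341, 567, 351, 719, 714, 716, 719, 718, 320, 288, 283, 189, 136, 133]
```

```bash
python3 - <<'E'
from h import *
n=np.load('new_top.npz')['im'].astype(int).sum(2)
X=np.array([.0297,-.99956]);home=np.array([.5611,-.0001])
for d in(90,93,137):
    q=home+X*d/1000; print(d,proj('top',[*q,.059 if d>90 else .015]).round(1))
v=int(round(proj('top',[*(home+X*.115),.059])[1]));
for w in(v-2,v,v+2):print(w,n[w,300:356].tolist())
print('col u=329',n[v-12:v+13,329].tolist())
# unchanged bystanders: initial crop vs now
i0=cv2.imread('pics/top1.png');i1=cv2.resize(cv2.imread('pics/e_top.png'),(798,598))
d=abs(i0.astype(int)-i1).sum(2)
for nm,(x,y,r) in dict(jar=(360,439,20),ring=(407,438,14),weight=(289,457,12),ruler=(195,447,30),beaker=(207,321,22),forceps=(389,291,30),other=(370,212,35)).items():print(nm,d[y-r:y+r,x-r:x+r].mean().round(1))
E
```

```text
90 [310.5 249. ]
93 [313.4 247.4]
137 [332.1 246.4]
245 [692, 705, 706, 708, 710, 719, 719, 719, 719, 647, 489, 456, 231, 145, 563, 577, 578, 575, 574, 569, 568, 567, 562, 562, 558, 555, 558, 552, 551, 547, 546, 548, 158, 109, 118, 110, 113, 116, 116, 113, 114, 116, 113, 119, 111, 113, 114, 111, 116, 115, 113, 116, 118, 109, 114, 111]
247 [717, 721, 722, 719, 716, 720, 718, 719, 719, 718, 719, 718, 389, 145, 537, 587, 593, 591, 590, 594, 587, 585, 593, 587, 588, 583, 587, 581, 568, 571, 562, 572, 189, 113, 116, 115, 115, 112, 114, 114, 114, 112, 116, 113, 114, 111, 111, 119, 111, 118, 114, 115, 113, 113, 111, 113]
249 [719, 719, 719, 718, 719, 719, 719, 719, 719, 719, 719, 719, 481, 188, 445, 462, 459, 443, 397, 376, 357, 296, 270, 250, 207, 183, 179, 166, 145, 126, 134, 115, 113, 114, 116, 115, 114, 117, 113, 107, 117, 119, 112, 110, 112, 117, 121, 115, 116, 120, 111, 112, 119, 115, 113, 116]
col u=329 [110, 112, 113, 113, 113, 112, 115, 146, 360, 554, 547, 558, 571, 488, 126, 114, 119, 114, 113, 115, 113, 106, 113, 113, 109]
jar 58.6
ring 2.3
weight 127.2
ruler 204.8
beaker 146.8
forceps 2.7
other 5.1
```

The carrier tail is at u=331.9 against 332.1 predicted, so it is still home, and the handle and jaw pixels match the open state. The arm and its shadow now cover some bystanders, so I'll move clear and compare again.

Emit:
send_rows(
  moves=[
    [[0,10,-20,0],[-5,25,-20,0],[-8,30,-5,0],[-8,30,0,0],[-8,30,0,0],[-8,30,0,0],[-8,30,0,0],[-8,30,0,0],[-8,30,0,0],[-8,30,0,0],[-8,30,0,0],[-8,30,0,0],[-8,30,0,0],[-8,30,0,0],[-8,30,0,0],[-8,30,0,0],[-8,30,0,0],[0,30,0,0],[0,30,0,0],[0,0,0,0]],
  ],
)

```text
time: 21.33
tool_pos: [0.5846, -0.3587, 0.2336]
ee_rot: [-0.007, 0.994, 0.033, -0.107]
force: [-0.3, -0.1, -0.4]
grip_width: 0.0004
```

```bash
python3 - <<'E'
from h import *
goto(.634,.1868,.055,1.7)
n=cams.snapshot('top')['image'];cv2.imwrite('pics/f_top.png',n[:,:,::-1])
n2=cams.snapshot('side')['image'];cv2.imwrite('pics/f_side.png',n2[:,:,::-1])
i0=cv2.imread('pics/top1.png').astype(int);i1=cv2.resize(n,(798,598))[:,:,::-1]
s0=cv2.imread('pics/side1.png').astype(int);s1=cv2.resize(n2,(798,598))[:,:,::-1]
d=abs(i0-i1).sum(2);e=abs(s0-s1).sum(2)
for nm,(x,y,r) in dict(jar=(360,439,20),ring=(407,438,14),weight=(289,457,12),ruler=(195,447,30),beaker=(207,321,22),forceps=(389,291,30),other=(370,212,35),handle=(300,357,30)).items():print(nm,d[y-r:y+r,x-r:x+r].mean().round(1))
for nm,(x,y,r) in dict(jar=(519,365,20),weight=(525,438,12),ruler=(497,537,30),beaker=(360,475,22),handle=(430,370,15)).items():print('side',nm,e[y-r:y+r,x-r:x+r].mean().round(1))
E
```

```text
t 21.33 pos [ 0.5846 -0.3587  0.2336] psi 3.9 tilt [-0.2126  0.0073 -0.9771] F [-0.3  -0.1  -0.42] w 0.0004
shift mm [ 122.3 -537.3  168. ] turn 2.2
jar 25.2
ring 92.4
weight 25.8
ruler 22.8
beaker 31.7
forceps 19.8
other 20.0
handle 31.2
side jar 9.8
side weight 2.1
side ruler 1.9
side beaker 2.4
side handle 2.1
```

```bash
python3 -c "
from cell import robot
print(robot.sense()['time'],robot.finish_job())"
```

```text
the job is handed in; nothing more can be done
21.4333 None
```

The job is handed in at 21.4 s. The carrier is in the pliers against the stop, the pliers locked and were released open again, but I did not measure that the lid is shut.

**What I did**
- **Carrier:** I took the rightmost carrier by its grip and slid it along the bed to the stop, with readings of at most about 14 N.
- **Squeeze:** I pressed the handle down. The highest reading was 17 N, and the force then fell from 15 N to 1 N as it snapped over. The fingers went on about 7 mm further, to 9.5 N, before I lifted them. The handle stayed level with the fingers clear.
- **Release:** I pressed the release pad down, and the handle sprang open.

**Last checks**
- **Carrier position:** in the top view, the tail of its grip is at 331.9 px against 332.1 px predicted for home.
- **Handle and jaw:** their pixels match the pictures from before the squeeze, so they are open again.
- **Bystanders:** the side view shows the weight, ruler and beaker unchanged. The jar differed slightly, which I put down to shadow. In the later top view all of them differed by about 20–30 levels, probably lighting, and the ring differed by 92. I took the ring's difference to be the arm or its shadow, because it and the forceps had matched in the top view just before (2–3 levels).

**Not as good as it should be**
- **Lid:** I inferred that it is shut from the snap-over and the level handle. The jaw hides it from the cameras, and I had used up my picture views.
- **Release pad:** an extra push after the pad had bottomed out reached 33 N, more than needed. The 25 N limit is stated for the handle and the stop only.

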